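# Seal a gel tray with the spacer bar

### The arm

A 6-joint arm with a two-finger parallel gripper is mounted at the origin on a cart in front of the work surface, level with it; the furniture and walls round the work are solid. World frame = base frame: x ahead of the robot, y to its left, z up, the work surface at z = 0. Lengths are in mm, angles in rad, forces in N, time in s.
With the tool pointing down it reaches from about 350 to 775 mm from the base axis. Payload 5.5 kg.
Tool frame: the origin (TCP) lies at the very end of the fingers, on their centre line; the grasp point (between the pads) lies 19 mm behind it; z points along the fingers, y is the line along which they close (so a half turn about z gives the same grasp; the last joint's range is limited). The gripper opens to 85 mm and grips with 20 to 120 N. Pads are 22 mm wide; open, the fingers measure 114 mm over their backs; the gripper's body (76 mm by 85 mm) begins 54 mm behind the grasp point. The pads swing forward as they close: fully open they stand 13 mm farther back than shut.
Start: joints at [-1.279, 0.313, 0.046, 1.304, 0, 1.431], TCP at [240.642, -522.267, 231.323] pointing down, gripper open.
Joint ranges: [-2.76, 2.76], [-0.86, 1.69], [-1.03, 1.26], [-2.2, 2.34], [-1.47, 1.5], [-3.14, 3.14]. Speed limits (rad/s): [2.57, 2.57, 3.14, 3.14, 3.14, 3.14].

### API

Orientations are given as [roll, pitch, yaw] about the fixed x, y, z axes, in that order (R = Rz(yaw) Ry(pitch) Rx(roll)).
In Python, from rig import r, viewer, nets gives the robot as it stands. The module is installed in compiled form; this text tells all that it offers.
- The arm moves only by the shell command python3 -m handwheel 'ROWS'. ROWS is JSON, a list of rows, each a list of 7 numbers: the shift along the tool's x, y, z in m, then the turn, a rotation vector about the tool's x, y, z in degrees, then the opening, from 0 (shut) to 1 (fully open). A call has 1 to 12 rows; each row is the pose to reach, as a shift and turn from the pose commanded when the call began, along the tool's axes at that moment; what a row does not reach only later rows make up. A row lasts 1/8 s, in which the tool goes at most 62.5 mm and 10.7 degrees, less where a joint would pass 70% of its speed; a pose out of reach is approached as far as the arm can. A call with a gripper value outside its range is refused whole. The fingers move at their own pace and stop on an object; the grip force is fixed at half the most. Time passes only in rows, so rows that repeat a pose let the fingers close. It gives the time, the measured TCP pose, the force, the opening and the grip force at its end, in the units of the state.
- r.get_state(): the state, without advancing time (a new reading comes with each control period).
- viewer.get_image(name): name is "side" or "top" or "wrist"; returns (picture, depth): 400x640x3 uint8, red, green, blue; 400x640 float32, mm along the optical axis (not along the pixel's ray), 0 where there is no reading.
- viewer.camera_model(name): a dict with "mtx" (3x3 intrinsics, pixels), "R" (3x3) and "t" (3): a world point X has camera coordinates R X + t; the wrist camera has in their place "hand_eye" (4x4, takes a point from camera to tool coordinates, whose origin is the TCP and whose axes are the flange's). Camera axes: x right, y down, z forward; pixel columns grow to the right and rows downward; lengths in mm; the calibration is good to about 2 mm. A picture is of the moment at which its call begins: read the wrist's pose just before it. camera_model takes no time and is no camera call.
- r.close_job(): hands the job in; it is judged then, once.
Trained networks look in the newest picture that a camera, given by its name, has taken for a name from the list of things; names that differ only in an ending like _2 or _b are one class to them, and where a whole thing is asked for, a point or a joint stands for the part that bears it (a point fixed in the world has none). Each returns a list of dicts, best first, with "p" (0 to 1); they miss things now and then, are a little off and sometimes report something else, mostly with a low value. They report only what shows in the picture. A call takes as long as a camera call. They do not tell look-alikes from the thing itself.
- nets.recognise(camera, label): "location" ([x, y, z] in mm, in the coordinates of the camera as it stood for that picture, good to about 4 mm: the middle of the surface that is visible of it).
- nets.pinpoint(camera, label): "location" ([x, y, z] in mm, in the coordinates of the camera as it stood for that picture, good to about 4 mm: a listed point, or the origin of a listed thing).
The state is a dict: "time": time; "joints": joint angles; "qd": joint speeds; "tau": joint torques, N m; "tcp_pos": TCP position; "ee_rot": TCP orientation; "contact_force": force on the tool from outside, world axes, zero at the start; "wrist_torque": the same for the moment, N m; "grip_width": finger opening in mm; "gripper_force": force on a finger pad.
Only numpy, scipy, OpenCV 4.12 (cv2) and the standard library are available. Lean on these libraries where they do the work, as an engineer would, in place of code of your own. Each camera call takes 0.05 s, during which the arm holds its last target. There are 200 camera calls.

### The job

Swing the bench magnifier aside by its knob so that the lens is well clear of the gel-casting stand and stays there. Then lower the spacer bar upright to the floor of the bay with the shorter tray, into the gap in front of that tray's near end, the only gap wide enough for it, and push it gently against the tray until the tray's far end is flush along the whole rubber-lined far wall. Finish while still holding the bar pressed there with a light steady push, and leave the longer tray and the things around undisturbed.

Things in the scene. Friction and masses are not known exactly. Their poses are not given: they have to be found in the camera images.
- stand: grey double gel-casting stand, fixed. Origin: centre of underside; +x to its far wall, +y left, z up. Base 166 x 204 mm, walls to z 34 mm. Two open-topped bays centred at y = +46 and -46 mm, each 134 mm long (x -67 to +67) and 84 mm wide, floor (rubber mat) at z 12 mm. Inner far wall (x +67) rubber-lined. Clamp screws with black heads outside the near wall (to x -106) are not used
- short_tray: the shorter white gel tray, loose in the left or right bay: floor 5 mm thick, 22 mm high walls along both sides, ends open; 104 mm long (x), 80 wide (y), about 0.16 kg. Origin: centre of underside; +x to the stand's far wall. It starts 2 to 7 mm short of the far wall, leaving 23 to 28 mm between its near end and the near wall's inner face (stand x -67)
- long_tray: the longer white gel tray, in the other bay, 120 x 80 x 22 mm, with a white comb standing across it (36 mm high); the gaps at its ends are at most 12 mm. Origin: centre of its underside. Leave it where it is
- tray_far_left (a point): point on the short tray's far end face, near its left corner: 52 mm along +x and 36 mm along +y from its origin, 11 mm above its underside
- tray_far_right (a point): the same near the right corner: 52 mm along +x and 36 mm along -y
- spacer: loose black spacer bar standing upright on the bench at the right: foot bar 20 mm thick (x), 76 mm long (y), 24 mm high; on its middle a grip 14 mm thick (x), 44 mm wide (y), from 24 to 69 mm above the underside. About 0.11 kg. Origin: centre of underside, z up. Either long face may be turned to the tray
- swing_arm (a joint): angle (rad) of the magnifier's arm about its vertical post, counter-clockwise from above; range -1.5 to 1.5. It starts over the stand (0.8 to 1.1); smaller values swing the lens first towards the robot, then to its left, off the stand. The joint is stiff (about 0.5 N m, 2.5 N at the knob) and stays where it is left
- magnifier_pivot (a point): axis of the swinging arm on the magnifier's post, 216 mm above the bench; the post (about 18 mm thick, 240 mm high, on a foot of 136 mm diameter) does not move
- lens_centre (a point): centre of the round lens (ring of 116 mm outer diameter, 16 mm thick), 216 mm above the bench, 280 mm from the pivot axis. The arm is a 13 mm bar at the same height
- knob_grip (a point): point on the axis of the upright black knob on the swinging arm, 205 mm from the pivot axis between pivot and lens. The knob is a cylinder 16 mm in diameter, from 223 to 268 mm above the bench; this point is 250 mm above the bench
- sample_jar_0: bystander behind or beside the work, to be left alone: screw-lid sample jar, 59 mm wide, 68 mm high; origin: centre of its underside
- sample_jar_1: bystander behind or beside the work, to be left alone: screw-lid sample jar, 59 mm wide, 68 mm high; origin: centre of its underside
- beaker_100: bystander behind or beside the work, to be left alone: glass beaker, 55 mm wide, 71 mm high; origin: centre of its underside
- beaker_50: bystander behind or beside the work, to be left alone: glass beaker, 46 mm wide, 59 mm high; origin: centre of its underside
- lab_timer: bystander behind or beside the work, to be left alone: flat count-down timer, 62 x 66 x 19 mm; origin: centre of its underside
Things that resemble listed ones, but are neither listed nor needed, are in the scene too. Of the things shaped like the spacer, the black one is meant.

How it is judged (in metres and radians):
On the way, in this order (a step that is already met when the one before it is completed fails the run):
1. the magnifier has been swung aside, clear of the stand (horizontal distance between lens_centre and stand above 0.16 m), for 0.2 s.
2. the spacer bar stands on the bay floor in the gap between the near wall and the short tray (z of spacer in the frame of stand below 0.015 m and angle between spacer's own z axis and vertical below 0.08 rad and x of spacer in the frame of stand above -0.06 m and x of spacer in the frame of short_tray between -0.09 and -0.0595 m and y of spacer in the frame of short_tray between -0.012 and 0.012 m), for 0.2 s.
At the end, for the whole second after the job is handed in: Lens over 160 mm from the stand's centre; bar upright (0.08 rad) on the bay floor (3 mm) between near wall and short tray, within 12 mm of its middle; both far corners of the tray within 2 mm of the far wall, tray flat; bar on tray and fingers on bar over 2 N; all at rest (all of step 2 and horizontal distance between lens_centre and stand above 0.16 m and x of each of tray_far_left, tray_far_right in the frame of stand above 0.065 m and angle between short_tray's own z axis and vertical below 0.04 rad and z of short_tray in the frame of stand below 0.0145 m and contact force between spacer and short_tray above 2 N and contact force between the fingers and spacer above 2 N and linear speed of each of spacer, short_tray below 0.01 m/s and velocity of joint swing_arm between -0.05 and 0.05 rad/s); the arm keeps its last pose, push and grip.
It fails at once if the long tray is shifted by more than 15 mm (distance of long_tray from where it was at the start of the episode above 0.015 m).
It fails at once if the bar is pressed on the short tray with more than 60 N (contact force between spacer and short_tray above 60 N).
It fails at once if a jar, a beaker or the timer is moved by more than 30 mm (distance of any of sample_jar_0, sample_jar_1, beaker_100, beaker_50, lab_timer from where it was at the start of the episode above 0.03 m).
It also fails if it takes over 58 s, if anything falls off the work surface, if the arm or the gripper's body presses on something with over 40 N, if the wrist force passes 120 N, or if a joint passes its speed limit or range.

## Working session

There is one attempt and no reset: what is moved stays moved. The work goes in short steps, Python scripts to look and compute and a shell command to move; the robot and the scene stay as the last step left them, time stands still between calls to the robot, and variables do not carry over. Pictures are saved under pics/ and viewed, at most 10 in all, crops included, and the job is handed in when it is done.

```bash
mkdir -p pics
cat > h.py <<'E'
import numpy as np, cv2
from rig import r, viewer, nets
from scipy.spatial.transform import Rotation as Ro
def toolT():
    s=r.get_state(); T=np.eye(4)
    e=np.array(s['ee_rot']); T[:3,:3]=Ro.from_euler('xyz',e).as_matrix() if e.size==3 else e.reshape(3,3)
    T[:3,3]=s['tcp_pos']; return T
def c2w(name):
    m=viewer.camera_model(name)
    if name=='wrist': return toolT()@np.array(m['hand_eye'])
    T=np.eye(4); R=np.array(m['R']); T[:3,:3]=R.T; T[:3,3]=-R.T@np.array(m['t']).ravel(); return T
def w(T,p): return (T@np.append(p,1))[:3]
def cloud(name,d,T):
    K=np.array(viewer.camera_model(name)['mtx']); v,u=np.mgrid[:400,:640]
    P=np.stack([(u-K[0,2])*d/K[0,0],(v-K[1,2])*d/K[1,1],d],-1)
    return P@T[:3,:3].T+T[:3,3]
def snap(name,fn=None):
    T=c2w(name); im,d=viewer.get_image(name)
    if fn: cv2.imwrite('pics/'+fn,im[:,:,::-1])
    return T,im,d
E
python3 - <<'E'
from h import *
print({k:np.round(v,3) for k,v in r.get_state().items()})
for c in ['top','side']:
    T,im,d=snap(c,c+'0.png'); np.savez(c+'0.npz',T=T,im=im,d=d)
    print(c,T[:3,3].round())
    for l in ['stand','short_tray','long_tray','spacer','magnifier_pivot','lens_centre','knob_grip','sample_jar_0','beaker_100','beaker_50','lab_timer']:
        print(l,[(w(T,o['location']).round().tolist(),round(o['p'],2)) for o in nets.pinpoint(c,l)[:4]])
E
```

```text
{'time': np.float64(0.0), 'joints': array([-1.279,  0.314,  0.045,  1.304, -0.   ,  1.431]), 'qd': array([-0.001, -0.   , -0.002, -0.   , -0.   ,  0.001]), 'tau': array([-2.0000e-03, -4.8062e+01,  2.9854e+01,  1.9000e-02, -0.0000e+00,
        0.0000e+00]), 'tcp_pos': array([ 240.444, -521.738,  230.395]), 'ee_rot': array([-3.14 , -0.   ,  0.432]), 'contact_force': array([ 0.142,  0.185, -0.641]), 'wrist_torque': array([-0.015, -0.034,  0.017]), 'gripper_force': np.float64(0.0), 'grip_width': np.float64(85.17)}
top [ 273. -210. 1755.]
stand [([498.0, -67.0, 4.0], 0.74)]
short_tray [([503.0, -113.0, 16.0], 0.7)]
long_tray [([513.0, -23.0, 11.0], 0.5), ([695.0, 128.0, 217.0], 0.25)]
spacer [([494.0, -647.0, 2.0], 0.65), ([445.0, -310.0, 2.0], 0.5), ([498.0, -65.0, 3.0], 0.5)]
magnifier_pivot [([697.0, 134.0, 218.0], 0.56)]
lens_centre [([512.0, -80.0, 219.0], 0.67)]
knob_grip [([559.0, -21.0, 252.0], 0.59)]
sample_jar_0 [([743.0, -115.0, 2.0], 0.77), ([766.0, -40.0, 5.0], 0.63)]
beaker_100 [([746.0, -115.0, -1.0], 0.67), ([656.0, -313.0, 5.0], 0.64), ([702.0, -229.0, 1.0], 0.63)]
beaker
[... 167 characters left out ...]
and [([504.0, -71.0, 0.0], 0.83), ([446.0, -311.0, -1.0], 0.47), ([657.0, -316.0, -2.0], 0.42)]
short_tray [([508.0, -116.0, 12.0], 0.64)]
long_tray [([513.0, -24.0, 9.0], 0.52)]
spacer [([445.0, -309.0, 2.0], 0.75), ([488.0, -646.0, 1.0], 0.59)]
magnifier_pivot [([701.0, -227.0, 1.0], 0.59), ([702.0, 127.0, 213.0], 0.57)]
lens_centre [([509.0, -75.0, 215.0], 0.56)]
knob_grip [([563.0, -24.0, 253.0], 0.96)]
sample_jar_0 [([767.0, -35.0, -0.0], 0.63), ([445.0, -306.0, 3.0], 0.63), ([750.0, -117.0, 2.0], 0.51)]
beaker_100 [([699.0, -228.0, 1.0], 0.63), ([656.0, -313.0, -2.0], 0.52)]
beaker_50 [([699.0, -228.0, 1.0], 0.63), ([656.0, -313.0, -2.0], 0.52)]
lab_timer [([354.0, -192.0, 3.0], 0.51)]
```

View pics/top0.png

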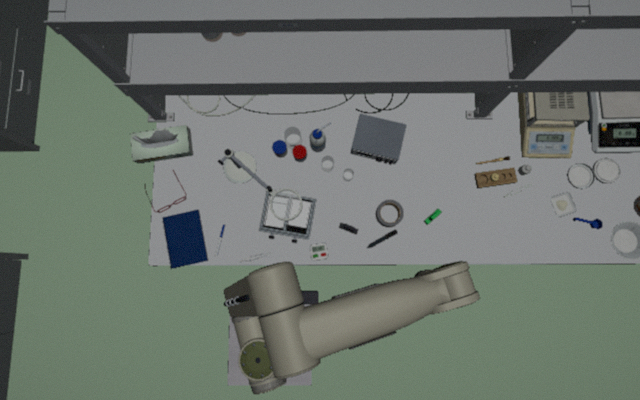

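View pics/side0.png

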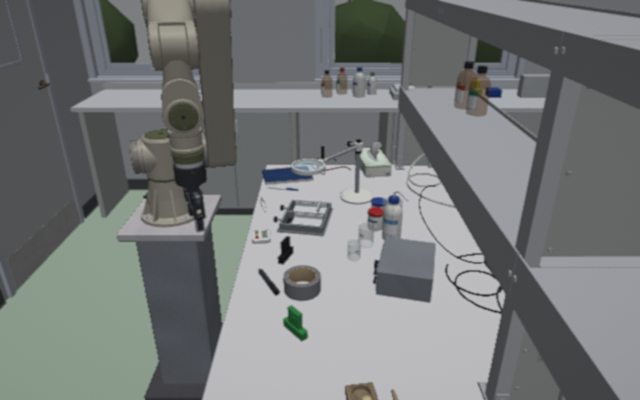

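Top view: the black spacer is at (348,228), a green look-alike at (432,216), the stand at (288,215) and the lens over it. The knob measured (561,-22,252) is 206 mm from the pivot, as it should be. I'll move above the knob next.

```bash
python3 -m handwheel '[[0,0,-0.06,0,0,0,1],[0.05,-0.032,-0.1,0,0,0,1],[0.1,-0.064,-0.1,0,0,0,1],[0.15,-0.096,-0.1,0,0,0,1],[0.2,-0.128,-0.1,0,0,0,1],[0.25,-0.16,-0.1,0,0,0,1],[0.3,-0.191,-0.1,0,0,0,1],[0.35,-0.223,-0.1,0,0,0,1],[0.4,-0.255,-0.1,0,0,0,1],[0.45,-0.287,-0.1,0,0,0,1],[0.501,-0.32,-0.1,0,0,0,1],[0.501,-0.32,-0.1,0,0,0,1]]'
python3 - <<'E'
from h import *
T,im,d=snap('wrist','w1.png'); t=toolT(); print(r.get_state()['time'],t.round(2))
print(viewer.camera_model('wrist')['hand_eye'])
for l in ['knob_grip','magnifier_pivot','lens_centre']:
    print(l,[(w(T,o['location']).round().tolist(),round(o['p'],2)) for o in nets.pinpoint('wrist',l)[:3]])
P=cloud('wrist',d,T); m=(P[...,2]>260)&(P[...,2]<275)&(d>0); q=P[m]; print(len(q), np.median(q,0) if len(q) else 0)
E
```

```text
time: 2.7
tcp_pos: [563.1, -18.3, 330.5]
ee_rot: [-3.141, 0.0, 0.438]
contact_force: [0.8, -0.3, -0.8]
grip_width: 85.1
gripper_force: 0.0
2.75 [[ 9.1000e-01  4.2000e-01 -0.0000e+00  5.6228e+02]
 [ 4.2000e-01 -9.1000e-01 -0.0000e+00 -2.0060e+01]
 [-0.0000e+00 -0.0000e+00 -1.0000e+00  3.3070e+02]
 [ 0.0000e+00  0.0000e+00  0.0000e+00  1.0000e+00]]
[[ 8.82658592e-05 -9.44983915e-01 -3.27116788e-01  8.42567587e+01]
 [ 9.99999874e-01 -7.84199510e-05  4.96371468e-04  1.27049760e+00]
 [-4.94715536e-04 -3.27116791e-01  9.44983788e-01 -1.43351741e+02]
 [ 0.00000000e+00  0.00000000e+00  0.00000000e+00  1.00000000e+00]]
knob_grip [([560.0, -23.0, 250.0], 0.83)]
magnifier_pivot []
lens_centre [([512.0, -80.0, 219.0], 0.9)]
340 [561.92327093 -21.34676885 268.43848683]
```

View pics/w1.png

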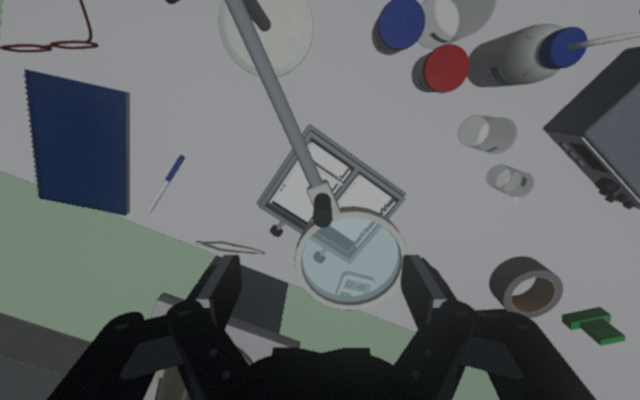

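Knob at pixel (322,208), centred below the gripper; top measured at z 268. Descend and grip.

```bash
python3 -m handwheel '[[0,0.001,0.05,0,0,0,1],[0,0.001,0.095,0,0,0,1],[0,0.001,0.095,0,0,0,1],[0,0.001,0.095,0,0,0,1],[0,0.001,0.095,0,0,0,0],[0,0.001,0.095,0,0,0,0],[0,0.001,0.095,0,0,0,0],[0,0.001,0.095,0,0,0,0],[0,0.001,0.095,0,0,0,0]]'
python3 - <<'E'
from h import *
t=toolT(); k=t[:3,3]; print(k); R=t[:3,:3]
p=np.array([700,130.]); v=k[:2]-p; print(np.hypot(*v),np.degrees(np.arctan2(v[1],v[0])))
for i in range(1,13):
    a=np.radians(-6*i); c,s=np.cos(a),np.sin(a)
    n=p+np.array([[c,-s],[s,c]])@v; dd=R.T@np.append(n-k[:2],0); print(i,(dd/1000).round(3),n.round())
E
```

```text
time: 4.03
tcp_pos: [562.5, -22.3, 236.9]
ee_rot: [-3.141, -0.001, 0.432]
contact_force: [0.2, 2.9, 4.0]
grip_width: 14.2
gripper_force: 58.4
[562.48322079 -22.32321891 236.85784707]
205.21507640385994 -132.07559447527743
1 [-0.007 -0.02  -0.   ] [547.  -7.]
2 [-0.013 -0.041 -0.   ] [534.  10.]
3 [-0.016 -0.062 -0.   ] [522.  28.]
4 [-0.017 -0.084 -0.   ] [512.  47.]
5 [-0.015 -0.105 -0.   ] [505.  67.]
6 [-0.011 -0.126  0.   ] [499.  88.]
7 [-0.006 -0.147  0.   ] [496. 109.]
8 [ 0.002 -0.167  0.   ] [495. 130.]
9 [ 0.012 -0.186  0.   ] [496. 152.]
10 [ 0.024 -0.204  0.   ] [499. 173.]
11 [ 0.038 -0.22   0.   ] [505. 194.]
12 [ 0.054 -0.235  0.   ] [513. 214.]
```

```bash
python3 -m handwheel '[[-0.007,-0.02,0,0,0,0,0],[-0.013,-0.041,0,0,0,0,0],[-0.016,-0.062,0,0,0,0,0],[-0.017,-0.084,0,0,0,0,0],[-0.015,-0.105,0,0,0,0,0],[-0.011,-0.126,0,0,0,0,0],[-0.006,-0.147,0,0,0,0,0],[0.002,-0.167,0,0,0,0,0],[0.012,-0.186,0,0,0,0,0],[0.024,-0.204,0,0,0,0,0],[0.038,-0.22,0,0,0,0,0],[0.038,-0.22,0,0,0,0,0]]'
python3 -m handwheel '[[0,0,0,0,0,0,0],[0,0,0,0,0,0,1],[0,0,0,0,0,0,1],[0,0,0,0,0,0,1],[0,0,-0.05,0,0,0,1],[0,0,-0.1,0,0,0,1],[0,0,-0.1,0,0,0,1]]'
python3 - <<'E'
from h import *
T,im,d=snap('top','top2.png'); np.savez('top2.npz',T=T,im=im,d=d)
for c in ['top','side']:
    if c=='side': T,im,d=snap(c); np.savez('side2.npz',T=T,im=im,d=d)
    for l in ['lens_centre','stand','short_tray','long_tray','spacer','tray_far_left','tray_far_right']:
        print(l,[(w(T,o['location']).round().tolist(),round(o['p'],2)) for o in nets.pinpoint(c,l)[:3]])
print(r.get_state()['time'],toolT().round(2))
E
```

```text
time: 5.52
tcp_pos: [503.6, 194.3, 236.7]
ee_rot: [-3.14, 0.001, 0.433]
contact_force: [-5.3, 2.2, 5.9]
grip_width: 14.4
gripper_force: 60.0
time: 6.4
tcp_pos: [506.4, 193.0, 340.6]
ee_rot: [3.14, -0.008, 0.432]
contact_force: [0.4, 0.8, -0.3]
grip_width: 85.5
gripper_force: 0.0
lens_centre [([427.0, 214.0, 219.0], 0.55)]
stand [([497.0, -68.0, 3.0], 0.59)]
short_tray [([500.0, -116.0, 15.0], 0.91)]
long_tray [([512.0, -26.0, 7.0], 0.88)]
spacer [([444.0, -312.0, 3.0], 0.49), ([490.0, -648.0, 4.0], 0.48)]
tray_far_left [([558.0, -88.0, 29.0], 0.73)]
tray_far_right [([547.0, -160.0, 24.0], 0.94), ([501.0, -113.0, 14.0], 0.55)]
lens_centre [([430.0, 213.0, 210.0], 0.86), ([502.0, -69.0, 0.0], 0.64)]
stand []
short_tray [([505.0, -117.0, 14.0], 0.66)]
long_tray [([515.0, -22.0, 13.0], 0.62), ([446.0, -311.0, 1.0], 0.41)]
spacer [([489.0, -647.0, 5.0], 0.71), ([444.0, -309.0, 1.0], 0.66), ([427.0, 215.0, 212.0], 0.43)]
tray_far_left [([564.0, -89.0, 23.0], 0.6), ([502.0, 190.0, 250.0], 0.54)]
tray_far_right [([549.0, -159.0, 21.0], 0.53)]
7.2 [[ 9.1000e-01  4.2000e-01  0.0000e+00  5.0459e+02]
 [ 4.2000e-01 -9.1000e-01 -0.0000e+00  1.9287e+02]
 [-0.0000e+00  0.0000e+00 -1.0000e+00  3.3625e+02]
 [ 0.0000e+00  0.0000e+00  0.0000e+00  1.0000e+00]]
```

```bash
python3 -m handwheel '[[-0.007,0.05,0,0,0,0,1],[-0.014,0.1,0,0,0,0,1],[-0.021,0.15,0,0,0,0,1],[-0.028,0.2,0,0,0,0,1],[-0.036,0.237,0,0,0,0,1],[-0.036,0.237,0,0,0,0,1],[-0.036,0.237,0,0,0,0,1]]'
python3 - <<'E'
from h import *
T,im,d=snap('wrist','w3.png'); np.savez('w3.npz',T=T,im=im,d=d)
for l in ['stand','short_tray','long_tray','tray_far_left','tray_far_right','spacer']:
    print(l,[(w(T,o['location']).round().tolist(),round(o['p'],2)) for o in nets.pinpoint('wrist',l)[:3]])
print(r.get_state()['time'],toolT().round(2))
P=cloud('wrist',d,T)
for n,(a,b) in {'walltop':(31,37),'spacertop':(64,74)}.items():
    m=(P[...,2]>a)&(P[...,2]<b)&(d>0); m&=(P[...,0]<620)&(P[...,0]>380)&(P[...,1]<60)&(P[...,1]>-380)
    nn,lab,st,c=cv2.connectedComponentsWithStats(m.astype(np.uint8))
    for i in range(1,nn):
        if st[i,4]>60:
            q=P[lab==i]; rc=cv2.minAreaRect(q[:,:2].astype(np.float32)); print(n,st[i],np.median(q,0).round(1),rc)
E
```

```text
time: 8.07
tcp_pos: [570.9, -37.2, 336.3]
ee_rot: [-3.141, 0.0, 0.431]
contact_force: [0.3, 0.1, -0.6]
grip_width: 85.0
gripper_force: 0.0
stand [([498.0, -71.0, -1.0], 0.79)]
short_tray [([506.0, -115.0, 15.0], 0.69)]
long_tray [([509.0, -22.0, 14.0], 0.87)]
tray_far_left [([564.0, -89.0, 25.0], 0.65)]
tray_far_right [([551.0, -160.0, 21.0], 0.73)]
spacer [([494.0, -649.0, 3.0], 0.75), ([700.0, -227.0, 1.0], 0.5)]
8.425 [[ 9.1000e-01  4.2000e-01  0.0000e+00  5.7098e+02]
 [ 4.2000e-01 -9.1000e-01 -0.0000e+00 -3.6630e+01]
 [ 0.0000e+00  0.0000e+00 -1.0000e+00  3.3648e+02]
 [ 0.0000e+00  0.0000e+00  0.0000e+00  1.0000e+00]]
walltop [ 247  130  145  132 2991] [516.7 -68.1  34.4] ((501.43878173828125, -66.89607238769531), (192.1651611328125, 153.5164794921875), 79.88771057128906)
walltop [258 157  31  45 137] [504.7  17.2  34.5] ((503.11175537109375, 16.73721694946289), (6.239037990570068, 89.55490112304688), 80.78467559814453)
```

View pics/w3.png

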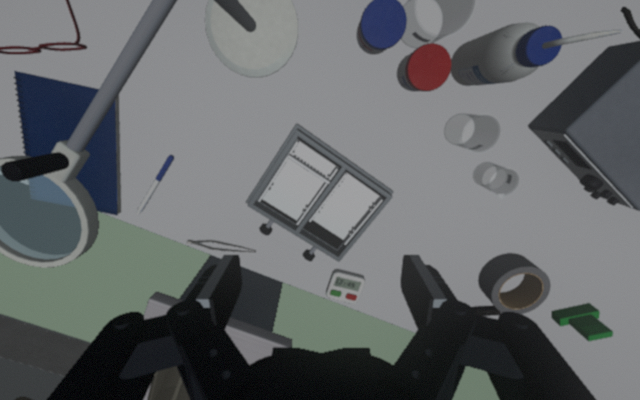

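Lens clear at left; right bay (pixel ~(345,205)) holds the short tray, left has the comb; stand yaw ≈ -10°. Now I'll look at the spacer.

```bash
python3 -m handwheel '[[-0.034,0.039,0,0,0,0,1],[-0.068,0.078,0,0,0,0,1],[-0.102,0.117,0,0,0,0,1],[-0.136,0.156,0,0,0,0,1],[-0.168,0.195,0,0,0,0,1],[-0.168,0.195,0,0,0,0,1],[-0.168,0.195,0,0,0,0,1]]'
python3 - <<'E'
from h import *
T,im,d=snap('wrist','w4.png'); np.savez('w4.npz',T=T,im=im,d=d)
for l in ['spacer','stand','short_tray']:
    print(l,[(w(T,o['location']).round().tolist(),round(o['p'],2)) for o in nets.pinpoint('wrist',l)[:3]])
print(r.get_state()['time'],toolT().round(2))
P=cloud('wrist',d,T)
for n,(a,b) in {'foot':(15,29),'grip':(60,76)}.items():
    m=(P[...,2]>a)&(P[...,2]<b)&(np.hypot(P[...,0]-445,P[...,1]+311)<60)
    q=P[m]; print(n,len(q))
    if len(q): print(np.median(q,0).round(1),cv2.minAreaRect(q[:,:2].astype(np.float32)))
E
```

```text
time: 9.3
tcp_pos: [500.1, -284.5, 336.3]
ee_rot: [-3.141, -0.0, 0.432]
contact_force: [-0.3, -0.2, 0.9]
grip_width: 85.6
gripper_force: 0.0
spacer [([442.0, -311.0, 2.0], 0.63), ([495.0, -647.0, 1.0], 0.58), ([352.0, -191.0, -1.0], 0.21)]
stand [([502.0, -68.0, 1.0], 0.79)]
short_tray [([508.0, -116.0, 14.0], 0.77)]
9.5 [[ 9.1000e-01  4.2000e-01  0.0000e+00  5.0058e+02]
 [ 4.2000e-01 -9.1000e-01 -0.0000e+00 -2.8357e+02]
 [ 0.0000e+00  0.0000e+00 -1.0000e+00  3.3658e+02]
 [ 0.0000e+00  0.0000e+00  0.0000e+00  1.0000e+00]]
foot 276
[ 451.3 -293.8   24.4] ((443.91180419921875, -309.2409973144531), (75.9594497680664, 19.826396942138672), 68.23957061767578)
grip 283
[ 445.  -308.    69.5] ((443.88568115234375, -309.3172607421875), (43.88911819458008, 14.00981616973877), 67.44474029541016)
```

View pics/w4.png

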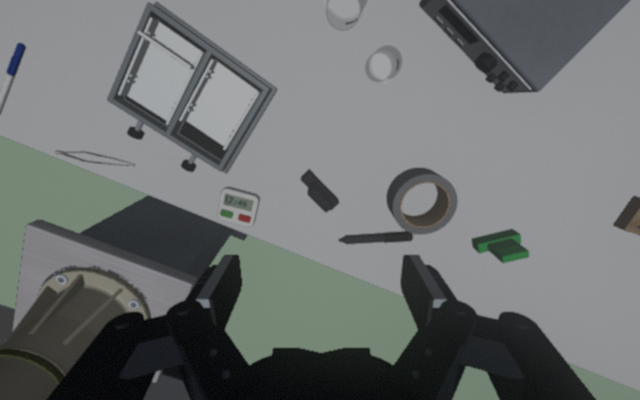

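Spacer at pixel (320,190); measured centre (444,-309), long axis at 68°, tops at 24 and 69 mm, as specified. Next: approach, turning -43° about tool z.

```bash
python3 -m handwheel '[[-0.02,0,0.04,0,0,-9,1],[-0.04,0,0.08,0,0,-18,1],[-0.062,0,0.12,0,0,-27,1],[-0.062,0,0.16,0,0,-36,1],[-0.062,0,0.19,0,0,-43,1],[-0.062,0,0.19,0,0,-43,1],[-0.062,0,0.19,0,0,-43,1]]'
python3 - <<'E'
from h import *
T,im,d=snap('wrist'); t=toolT()
print(r.get_state()['time'],t.round(3),np.round(r.get_state()['joints'],2))
P=cloud('wrist',d,T)
for n,(a,b) in {'foot':(15,29),'grip':(60,76)}.items():
    m=(P[...,2]>a)&(P[...,2]<b)&(np.hypot(P[...,0]-445,P[...,1]+311)<60)
    q=P[m]; print(n,len(q))
    if len(q):
        rc=cv2.minAreaRect(q[:,:2].astype(np.float32)); print(np.median(q,0).round(1),rc)
        print('in tool',t[:3,:3].T@(np.array([*rc[0],0])-t[:3,3]))
E
```

```text
time: 10.38
tcp_pos: [444.7, -310.8, 147.7]
ee_rot: [3.14, 0.001, 1.181]
contact_force: [0.4, 0.7, -0.1]
grip_width: 85.5
gripper_force: 0.0
10.425 [[ 3.79000e-01  9.25000e-01  2.00000e-03  4.44922e+02]
 [ 9.25000e-01 -3.79000e-01 -2.00000e-03 -3.11196e+02]
 [-1.00000e-03  3.00000e-03 -1.00000e+00  1.48059e+02]
 [ 0.00000e+00  0.00000e+00  0.00000e+00  1.00000e+00]] [-0.76  0.29 -0.2   1.08 -0.    1.2 ]
foot 548
[ 453.8 -284.5   24.6] ((443.62921142578125, -308.82000732421875), (74.83446502685547, 19.84647560119629), 66.85450744628906)
in tool [  1.86107954  -2.48295778 148.05086055]
grip 909
[ 444.1 -307.5   69.6] ((443.2349548339844, -309.25714111328125), (43.87408447265625, 14.755048751831055), 67.66509246826172)
in tool [  1.30703215  -2.68184393 148.05091826]
```

```bash
python3 -m handwheel '[[0.0015,-0.002,0.04,0,0,0,1],[0.0015,-0.002,0.08,0,0,0,1],[0.0015,-0.002,0.117,0,0,0,1],[0.0015,-0.002,0.117,0,0,0,1],[0.0015,-0.002,0.117,0,0,0,1],[0.0015,-0.002,0.117,0,0,0,0],[0.0015,-0.002,0.117,0,0,0,0],[0.0015,-0.002,0.117,0,0,0,0],[0.0015,-0.002,0.117,0,0,0,0],[0.0015,-0.002,0.117,0,0,0,0]]'
python3 - <<'E'
from h import *
t=toolT(); print(r.get_state()['time'],t.round(3))
# stand from stored wrist cloud: edges of wall tops
for f in ['w3','w4']:
    z=np.load(f+'.npz'); P=cloud('wrist',z['d'],z['T'])
    m=(abs(P[...,2]-34)<3)&(np.hypot(P[...,0]-500,P[...,1]+69)<150)
    q=P[m].astype(np.float32); print(f,len(q),cv2.minAreaRect(q[:,:2]))
    np.save(f+'q.npy',q)
E
```

```text
time: 11.68
tcp_pos: [442.7, -308.9, 29.6]
ee_rot: [3.141, 0.0, 1.182]
contact_force: [0.1, 0.8, 3.3]
grip_width: 13.6
gripper_force: 58.9
11.675 [[ 3.79000e-01  9.25000e-01  0.00000e+00  4.42705e+02]
 [ 9.25000e-01 -3.79000e-01 -0.00000e+00 -3.08875e+02]
 [-0.00000e+00  1.00000e-03 -1.00000e+00  2.96460e+01]
 [ 0.00000e+00  0.00000e+00  0.00000e+00  1.00000e+00]]Traceback (most recent call last):
  File "<stdin>", line 7, in <module>
cv2.error: OpenCV(4.12.0) /io/opencv/modules/imgproc/src/convhull.cpp:143: error: (-215:Assertion failed) total >= 0 && (depth == CV_32F || depth == CV_32S) in function 'convexHull'
```

```bash
python3 -m handwheel '[[0,0,-0.05,0,0,0,0],[0,0,-0.1,0,0,0,0],[0.04,-0.015,-0.15,0,0,-4,0],[0.08,-0.03,-0.2,0,0,-8,0],[0.12,-0.045,-0.22,0,0,-12,0],[0.16,-0.06,-0.22,0,0,-12,0],[0.2,-0.075,-0.22,0,0,-12,0],[0.231,-0.09,-0.22,0,0,-12,0],[0.231,-0.09,-0.22,0,0,-12,0],[0.231,-0.09,-0.22,0,0,-12,0]]'
python3 - <<'E'
from h import *
t=toolT(); T,im,d=snap('wrist','w5.png'); np.savez('w5.npz',T=T,im=im,d=d,t=t)
print(r.get_state()['time'],t.round(3),r.get_state()['grip_width'])
for f in ['w3','w4','w5']:
    z=np.load(f+'.npz'); P=cloud('wrist',z['d'],z['T'])
    m=(abs(P[...,2]-34)<3)&(np.hypot(P[...,0]-500,P[...,1]+69)<150)
    q=P[m].astype(np.float32); print(f,len(q),np.median(q[:,2]),cv2.minAreaRect(np.ascontiguousarray(q[:,:2])))
for l in ['stand','short_tray','tray_far_left','tray_far_right','spacer']:
    print(l,[(w(T,o['location']).round().tolist(),round(o['p'],2)) for o in nets.pinpoint('wrist',l)[:3]])
E
```

```text
time: 12.92
tcp_pos: [446.7, -61.0, 249.1]
ee_rot: [-3.141, 0.0, 1.392]
contact_force: [-0.2, 0.5, -1.2]
grip_width: 13.5
gripper_force: 59.0
12.975 [[ 1.78000e-01  9.84000e-01 -0.00000e+00  4.46719e+02]
 [ 9.84000e-01 -1.78000e-01 -0.00000e+00 -6.10210e+01]
 [-0.00000e+00 -0.00000e+00 -1.00000e+00  2.49072e+02]
 [ 0.00000e+00  0.00000e+00  0.00000e+00  1.00000e+00]] 13.46049155343401
w3 3210 34.403023 ((486.55694580078125, -64.2419204711914), (192.1651611328125, 183.7498016357422), 79.88771057128906)
w4 4861 34.48613 ((486.3631286621094, -63.873077392578125), (192.99082946777344, 184.05514526367188), 79.923095703125)
w5 5213 34.67755 ((486.70806884765625, -64.53501892089844), (190.5608673095703, 183.80198669433594), 79.7796859741211)
stand [([502.0, -67.0, 2.0], 0.65), ([509.0, -24.0, 13.0], 0.3)]
short_tray [([507.0, -114.0, 14.0], 0.96), ([562.0, -90.0, 23.0], 0.57)]
tray_far_left [([563.0, -91.0, 22.0], 0.8)]
tray_far_right [([550.0, -158.0, 21.0], 0.8), ([563.0, -92.0, 22.0], 0.2)]
spacer [([443.0, -60.0, 225.0], 0.94), ([552.0, -157.0, 20.0], 0.73), ([561.0, -89.0, 23.0], 0.48)]
```

View pics/w5.png

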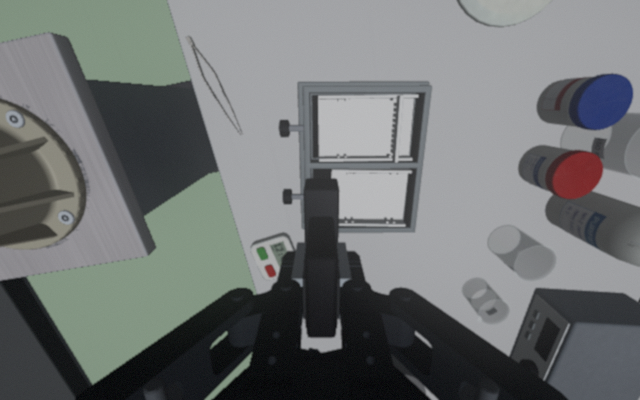

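Bar held upright (pixels ~(322,210)); gap in the right bay is partly behind it. I'll work out tray, gap and bar-in-hand in the stand frame from the stored depth.

```bash
cat > m.py <<'E'
from h import *
a=np.radians(-10.12); O=np.array([501.4,-66.9]); R2=np.array([[np.cos(a),np.sin(a)],[-np.sin(a),np.cos(a)]])
def S(P): Q=P.copy(); Q[...,:2]=(P[...,:2]-O)@R2.T; return Q
E
python3 - <<'E'
from m import *
for f in ['w3','w4','w5']:
    z=np.load(f+'.npz'); Q=S(cloud('wrist',z['d'],z['T'])); q=Q.reshape(-1,3); pc=lambda v:np.percentile(v,[1,5,50,95,99]).round(1) if len(v) else None
    m=(abs(q[:,2]-34.4)<2)&(abs(q[:,0])<85)&(abs(q[:,1])<105)
    nw=q[m&(q[:,0]<-60)&(q[:,0]>-82)&(abs(q[:,1])<80)]; fw=q[m&(q[:,0]>64)&(abs(q[:,1])<80)]
    rw=q[m&(q[:,1]<-80)]; lw=q[m&(q[:,1]>80)]
    print(f,'near x',pc(nw[:,0]),'far x',pc(fw[:,0]),'right y',pc(rw[:,1]),'left y',pc(lw[:,1]))
    b=(q[:,1]<-10)&(q[:,1]>-82)&(abs(q[:,0])<66)
    tf=q[b&(abs(q[:,2]-17)<1.8)&(abs(q[:,1]+46)<30)]; print(' trayfloor x',len(tf),pc(tf[:,0]))
    for y0 in (-76,-64,-46,-28,-16):
        s=tf[abs(tf[:,1]-y0)<6]; print('  ',y0,len(s),pc(s[:,0]))
    fl=q[b&(abs(q[:,2]-12)<1.8)]; print(' bayfloor',len(fl),pc(fl[:,0]))
z=np.load('w5.npz'); P=cloud('wrist',z['d'],np.eye(4)); H=np.array(viewer.camera_model('wrist')['hand_eye'])
p=(P@H[:3,:3].T+H[:3,3])[z['d']>0]; p=p[(p[:,2]<60)&(p[:,2]>-10)&(abs(p[:,0])<60)&(abs(p[:,1])<40)]
for lo,hi in [(0,9),(9,20),(20,36)]:
    s=p[(p[:,2]>lo)&(p[:,2]<hi)]; print(lo,hi,len(s)); 
    if len(s): print(np.percentile(s,[1,50,99],axis=0).round(1))
E
```

```text
w3 near x [-76.1 -75.7 -71.7 -67.7 -61.7] far x [65.8 67.  72.3 76.2 76.7] right y [-95.4 -94.7 -89.1 -81.6 -80.7] left y [81.  82.2 90.1 95.4 95.9]
 trayfloor x 1712 [-40.4 -36.4  12.3  57.5  61.8]
   -76 178 [-40.6 -36.6  12.6  57.   61.3]
   -64 338 [-40.2 -36.6  10.8  57.1  61.6]
   -46 346 [-40.5 -36.3  11.6  56.8  60.8]
   -28 344 [-40.1 -36.   12.9  58.   62.4]
   -16 167 [-40.  -36.4  13.7  58.1  61.9]
 bayfloor 393 [-65.8 -64.9 -54.3 -44.3  62.4]
w4 near x [-76.2 -75.5 -71.7 -67.7 -61.8] far x [65.7 66.6 72.2 76.3 76.6] right y [-96.  -95.6 -90.3 -82.3 -80.8] left y [80.7 81.5 89.  95.  95.7]
 trayfloor x 2321 [-40.5 -36.1  12.7  58.   61.9]
   -76 211 [-41.3 -37.2  11.5  58.3  61.4]
   -64 456 [-40.3 -36.4  12.6  57.2  61.4]
   -46 471 [-40.5 -35.4  13.2  58.2  62. ]
   -28 464 [-40.1 -35.2  12.7  58.   61.7]
   -16 241 [-40.1 -36.2  13.   57.4  61.9]
 bayfloor 581 [-65.8 -64.5 -53.4  62.8  63.5]
w5 near x [-76.2 -75.8 -71.9 -65.6 -60.9] far x [65.2 66.3 71.4 75.8 76.4] right y [-95.4 -95.  -89.2 -82.1 -81. ] left y [80.5 81.6 89.5 94.9 95. ]
 trayfloor x 2380 [-32.  -26.6  15.8  59.3  65.4]
   -76 216 [-28.2 -25.4  19.1  58.1  62.3]
   -64 445 [-28.5 -24.3  17.   59.1  64.1]
   -46 473 [-28.8 -25.9  17.4  59.4  62.3]
   -28 494 [-30.6 -27.7  15.   59.3  65.5]
   -16 278 [-38.9 -34.8  10.4  59.4  63.3]
 bayfloor 190 [-65.  -63.6 -49.8  65.8  65.9]
0 9 1317
[[ 6.  -9.5  0.9]
 [27.8  0.6  4.9]
 [37.5 10.1  8.7]]
9 20 173
[[36.5 -9.2  9.1]
 [37.3  0.6 14.1]
 [37.7  9.9 19.9]]
20 36 96
[[36.6 -9.1 20.2]
 [37.3  0.6 23. ]
 [37.7  9.9 26.5]]
```

```bash
python3 -m handwheel '[[-0.02,0.0007,0.02,0,0,0,0],[-0.042,0.0007,0.07,0,0,0,0],[-0.042,0.0007,0.12,0,0,0,0],[-0.042,0.0007,0.159,0,0,0,0],[-0.042,0.0007,0.159,0,0,0,0],[-0.042,0.0007,0.159,0,0,0,0]]'
python3 - <<'E'
from m import *
t=toolT(); T,im,d=snap('wrist','w6.png'); np.savez('w6.npz',T=T,im=im,d=d,t=t)
q=S(cloud('wrist',d,T))[d>0]; pc=lambda v:(len(v),np.percentile(v,[1,5,50,95,99]).round(1)) if len(v) else None
print('tcp',t[:3,3].round(1),S(t[:3,3]).round(1))
m=(abs(q[:,2]-34.4)<2)&(abs(q[:,0])<85)&(abs(q[:,1])<105)
print('near',pc(q[m&(q[:,0]<-60)&(q[:,1]>10)&(q[:,1]<80)][:,0]),pc(q[m&(q[:,0]<-60)&(q[:,1]<-10)][:,0]))
print('far',pc(q[m&(q[:,0]>64)&(abs(q[:,1])<80)][:,0]),'left y',pc(q[m&(q[:,1]>80)][:,1]),'mid y',pc(q[m&(abs(q[:,1])<10)&(abs(q[:,0])<60)][:,1]))
tf=q[(abs(q[:,2]-17)<1.8)&(abs(q[:,1]+46)<36)&(abs(q[:,0])<66)]
for y0 in (-76,-64,-46,-28,-16): print(y0,pc(tf[abs(tf[:,1]-y0)<6][:,0]))
fl=q[(abs(q[:,2]-12)<2)&(abs(q[:,1]+46)<40)&(q[:,0]<-35)&(q[:,0]>-70)]; print('floor',pc(fl[:,0]),pc(fl[:,1]))
b=q[(q[:,2]>62)&(q[:,2]<86)&(abs(q[:,1]+46)<42)&(abs(q[:,0]+54)<14)]; print('bar x',pc(b[:,0]),'y',pc(b[:,1]))
E
```

```text
time: 13.98
tcp_pos: [440.9, -102.9, 91.6]
ee_rot: [3.14, 0.0, 1.391]
contact_force: [0.4, -0.6, -1.4]
grip_width: 13.4
gripper_force: 58.9
tcp [ 440.9 -102.9   91.6] [-53.3 -46.1  91.6]
near (1366, array([-76.2, -75.8, -72.1, -68.5, -68.3])) (806, array([-76.1, -75.7, -72.2, -68.5, -68.3]))
far (3123, array([65.2, 66.5, 71.2, 75.7, 76.5])) left y (5261, array([80.7, 81.4, 88.8, 93.8, 94.4])) mid y (3565, array([-9.5, -8.7,  0.3,  8.7,  9.3]))
-76 (1312, array([-37.1, -32. ,  13.6,  59.2,  65.6]))
-64 (1446, array([-37.3, -33.6,  12. ,  58.6,  65.5]))
-46 (1533, array([-36.9, -33.4,  13.3,  59.1,  65.4]))
-28 (1690, array([-38. , -33.6,  13.1,  59.4,  65.6]))
-16 (1089, array([-39.8, -36.6,   6.9,  59.2,  65.5]))
floor (621, array([-68.3, -68.1, -56.3, -42. , -41.1])) (621, array([-73.7, -40.5, -16.7,  -9.5,  -9.2]))
bar x (525, array([-62.7, -62.5, -53.1, -43.3, -42.9])) y (525, array([-38. , -28.7,  -8.9,  -8.5,  -8.4]))
```

View pics/w6.png

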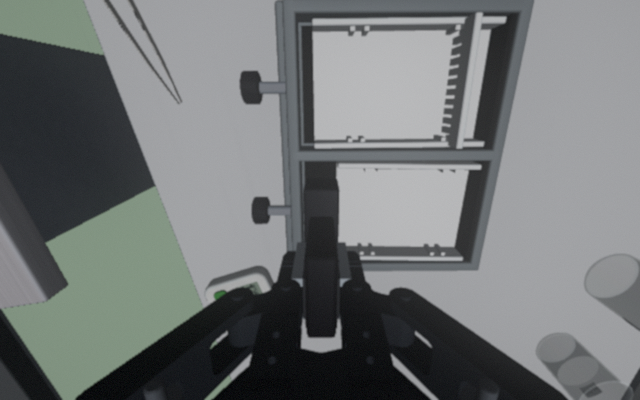

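Bar (col 305–340) sits over the gap, left edge close to the tray; shift -1.5 mm in tool y and lower it.

```bash
python3 -m handwheel '[[0,-0.0015,0,0,0,0,0],[0,-0.0015,0.008,0,0,0,0],[0,-0.0015,0.016,0,0,0,0],[0,-0.0015,0.022,0,0,0,0],[0,-0.0015,0.028,0,0,0,0],[0,-0.0015,0.034,0,0,0,0],[0,-0.0015,0.034,0,0,0,0]]'
python3 -c "
from m import *
t=toolT();print(t[:3,3],S(t[:3,3]))"
```

```text
time: 14.9
tcp_pos: [438.0, -101.8, 55.7]
ee_rot: [-3.14, -0.0, 1.392]
contact_force: [-0.2, -0.0, -1.0]
grip_width: 12.9
gripper_force: 58.9
[ 438.01711272 -101.81401117   55.69091005] [-56.26201644 -45.50784638  55.69091005]
```

```bash
python3 -m handwheel '[[0,0.001,0.003,0,0,0,0],[0,0.001,0.006,0,0,0,0],[0,0.001,0.009,0,0,0,0],[0,0.001,0.012,0,0,0,0],[0,0.001,0.012,0,0,0,0]]'
python3 -m handwheel '[[0,0,0.001,0,0,0,0],[0,0,0.002,0,0,0,0],[0,0,0.002,0,0,0,0]]'
python3 -c "
from m import *
t=toolT();print(t[:3,3],S(t[:3,3]))"
```

```text
time: 15.52
tcp_pos: [439.2, -102.1, 44.0]
ee_rot: [-3.141, -0.0, 1.392]
contact_force: [-0.7, -1.1, -1.2]
grip_width: 13.3
gripper_force: 58.9
time: 15.9
tcp_pos: [439.5, -102.2, 42.3]
ee_rot: [3.142, 0.0, 1.392]
contact_force: [0.1, -0.1, -0.8]
grip_width: 13.3
gripper_force: 58.9
[ 439.45676234 -102.19451253   42.27014166] [-54.777907   -45.62946649  42.27014166]
```

```bash
python3 -m handwheel '[[0,0,0.0005,0,0,0,0],[0,0,0.001,0,0,0,0],[0,0,0.001,0,0,0,0]]'
python3 -m handwheel '[[0,0,0.0005,0,0,0,0],[0,0,0.001,0,0,0,0],[0,0,0.001,0,0,0,0]]'
```

```text
time: 16.27
tcp_pos: [439.6, -102.2, 41.6]
ee_rot: [3.141, 0.0, 1.392]
contact_force: [-1.8, 0.4, 3.3]
grip_width: 13.4
gripper_force: 59.7
time: 16.65
tcp_pos: [439.6, -102.3, 41.6]
ee_rot: [3.141, 0.0, 1.392]
contact_force: [-4.1, 1.3, 14.8]
grip_width: 13.2
gripper_force: 61.6
```

Floor reached. Ease the down-press and hold briefly, then push gently.

```bash
python3 -m handwheel '[[0,0,-0.0008,0,0,0,0],[0,0,-0.0008,0,0,0,0],[0,0,-0.0008,0,0,0,0],[0,0.001,-0.0008,0,0,0,0],[0,0.002,-0.0008,0,0,0,0],[0,0.003,-0.0008,0,0,0,0],[0,0.004,-0.0008,0,0,0,0],[0,0.004,-0.0008,0,0,0,0]]'
python3 -m handwheel '[[0,0.0007,0,0,0,0,0],[0,0.0014,0,0,0,0,0],[0,0.002,0,0,0,0,0],[0,0.002,0,0,0,0,0]]'
python3 -c "
from m import *
t=toolT();print(t[:3,3],S(t[:3,3]))"
```

```text
time: 17.65
tcp_pos: [440.0, -102.3, 41.6]
ee_rot: [-3.136, 0.001, 1.391]
contact_force: [-13.5, 0.5, 21.0]
grip_width: 13.2
gripper_force: 62.2
time: 18.15
tcp_pos: [440.1, -102.3, 41.7]
ee_rot: [-3.132, 0.001, 1.391]
contact_force: [-16.3, 0.4, 28.0]
grip_width: 13.5
gripper_force: 62.9
[ 440.14417425 -102.31003531   41.65201628] [-54.08089135 -45.62240656  41.65201628]
```

The bar isn't sliding; the upward force shows it pressing on the rubber mat. Relieve that first.

```bash
python3 -m handwheel '[[0,-0.005,-0.001,0,0,0,0],[0,-0.005,-0.002,0,0,0,0],[0,-0.005,-0.002,0,0,0,0],[0,-0.005,-0.002,0,0,0,0]]'
python3 -c "
from m import *
t=toolT();print(t[:3,3],S(t[:3,3]))
T,im,d=snap('wrist'); t=toolT(); H=np.array(viewer.camera_model('wrist')['hand_eye'])
q=S(cloud('wrist',d,T))[d>0]
pc=lambda v:(len(v),np.percentile(v,[1,5,50,95,99]).round(1)) if len(v) else None
for a,b in ((30,33),(33,38),(62,82)):
  s=q[(q[:,2]>a)&(q[:,2]<b)&(abs(q[:,1]+46)<41)&(abs(q[:,0]+54)<16)]; print(a,pc(s[:,0]),pc(s[:,1]),pc(s[:,2]))
p=cloud('wrist',d,H)[d>0]; p=p[(abs(p[:,0])<60)&(abs(p[:,1])<14)&(p[:,2]>0)&(p[:,2]<12)];print('foot top in tool',pc(p[:,2]),pc(p[:,0]),pc(p[:,1]))
tf=q[(abs(q[:,2]-17)<1.8)&(abs(q[:,1]+46)<36)&(abs(q[:,0])<66)]; print('tray',pc(tf[:,0]))
"
```

```text
time: 18.65
tcp_pos: [440.7, -102.4, 42.9]
ee_rot: [3.141, 0.0, 1.392]
contact_force: [-0.6, -0.6, -1.3]
grip_width: 13.1
gripper_force: 59.0
[ 440.68747456 -102.43307071   42.89698505] [-53.52442517 -45.64806425  42.89698505]
30 (109, array([-68.7, -68.4, -58.5, -39.8, -38.6])) (109, array([-44.6, -36.8,  -8.4,  -5.8,  -5.3])) (109, array([30.1, 30.1, 31.9, 32.9, 33. ]))
33 (920, array([-69.9, -69.6, -57.3, -43.3, -38.9])) (920, array([-46.6, -40. , -17.3,  -8.1,  -5.8])) (920, array([33.3, 33.8, 37.2, 37.9, 38. ]))
62 (1872, array([-69.4, -66.4, -53.9, -41.2, -38.7])) (1872, array([-63.1, -55.4, -36. , -24. , -23.7])) (1872, array([62.5, 63.7, 76.5, 81.8, 82. ]))
foot top in tool (2419, array([ 1.3,  3.9,  6.1,  9.9, 11.6])) (2419, array([ 7.4, 16.4, 36.6, 53.3, 54.6])) (2419, array([-13.2,  -9.6,   1.1,  11.6,  13.6]))
tray (12799, array([-39.8, -33.9,  13.6,  59.8,  65.6]))
```

Free now, about 1 mm above the floor (within the 3 mm allowed). Push at this height.

```bash
python3 -m handwheel '[[0,0.0007,0,0,0,0,0],[0,0.0014,0,0,0,0,0],[0,0.002,0,0,0,0,0],[0,0.0027,0,0,0,0,0],[0,0.0027,0,0,0,0,0]]'
python3 -c "
from m import *
t=toolT();print(t[:3,3],S(t[:3,3]))"
```

```text
time: 19.32
tcp_pos: [443.0, -102.9, 43.0]
ee_rot: [-3.141, 0.0, 1.392]
contact_force: [-1.2, 0.1, -1.2]
grip_width: 13.2
gripper_force: 59.1
[ 443.01419534 -102.88134583   43.03362262] [-51.15513713 -45.6805361   43.03362262]
```

```bash
python3 -m handwheel '[[0,0.0007,0.0003,0,0,0,0],[0,0.0014,0.0003,0,0,0,0],[0,0.002,0.0003,0,0,0,0],[0,0.0027,0.0003,0,0,0,0],[0,0.003,0.0003,0,0,0,0],[0,0.003,0.0003,0,0,0,0]]'
python3 -m handwheel '[[0,0.0005,0,0,0,0,0],[0,0.001,0,0,0,0,0],[0,0.0015,0,0,0,0,0],[0,0.0015,0,0,0,0,0]]'
python3 -c "
from m import *
t=toolT();print(t[:3,3],S(t[:3,3]))"
```

```text
time: 20.08
tcp_pos: [445.5, -103.2, 42.7]
ee_rot: [-3.141, 0.0, 1.392]
contact_force: [-2.6, 1.9, 0.2]
grip_width: 13.4
gripper_force: 59.3
time: 20.58
tcp_pos: [445.7, -103.2, 42.4]
ee_rot: [-3.138, 0.0, 1.392]
contact_force: [-7.0, 0.3, 3.4]
grip_width: 13.3
gripper_force: 59.7
[ 445.67081054 -103.19328712   42.4196543 ] [-48.48504248 -45.52082933  42.4196543 ]
```

```bash
python3 -m handwheel '[[0,0.0005,-0.0003,0,0,0,0],[0,0.001,-0.0003,0,0,0,0],[0,0.0015,-0.0003,0,0,0,0],[0,0.0015,-0.0003,0,0,0,0]]'
python3 - <<'E'
from m import *
t=toolT();print(t[:3,3],S(t[:3,3]))
T,im,d=snap('wrist'); q=S(cloud('wrist',d,T))[d>0]
cv2.imwrite('pics/w7.png',cv2.resize(im[100:330,260:560,::-1],None,fx=2,fy=2,interpolation=cv2.INTER_CUBIC))
pc=lambda v:(len(v),np.percentile(v,[1,50,95,99]).round(1),v.max().round(1)) if len(v) else None
tf=q[(abs(q[:,2]-17)<2)&(abs(q[:,1]+46)<40)&(abs(q[:,0])<75)]
for y0 in (-76,-64,-46,-28,-16): print(y0,pc(tf[abs(tf[:,1]-y0)<6][:,0]))
fl=q[(q[:,2]<14)&(q[:,2]>9)&(abs(q[:,1]+46)<38)&(q[:,0]>50)&(q[:,0]<70)];print('floor beyond',pc(fl[:,0]))
for l in ['tray_far_left','tray_far_right','short_tray','spacer','long_tray']:
    print(l,[(S(w(T,o['location'])).round(1).tolist(),round(o['p'],2)) for o in nets.pinpoint('wrist',l)[:1]])
E
```

```text
time: 21.08
tcp_pos: [445.8, -103.2, 42.4]
ee_rot: [-3.136, 0.0, 1.391]
contact_force: [-9.6, 0.7, 4.0]
grip_width: 13.7
gripper_force: 60.0
[ 445.79009425 -103.23000872   42.42108855] [-48.36116224 -45.53602023  42.42108855]
-76 (1740, array([-18.2,  23.9,  62.4,  65.6]), np.float64(66.6))
-64 (1966, array([-23. ,  21.4,  61.8,  65.4]), np.float64(66.1))
-46 (2508, array([-36.6,  14.6,  61.3,  65.3]), np.float64(66.4))
-28 (2764, array([-36.4,  14.3,  61.3,  65.4]), np.float64(66.5))
-16 (1609, array([-36.6,  14.1,  61.7,  65.7]), np.float64(66.7))
floor beyond None
tray_far_left [([63.9, -11.5, 24.3], 0.7)]
tray_far_right [([67.6, -82.9, 19.5], 0.78)]
short_tray [([17.0, -45.3, 14.9], 0.85)]
spacer [([-51.1, -47.4, 13.8], 0.72)]
long_tray [([-0.5, 45.1, 15.0], 0.79)]
```

View pics/w7.png

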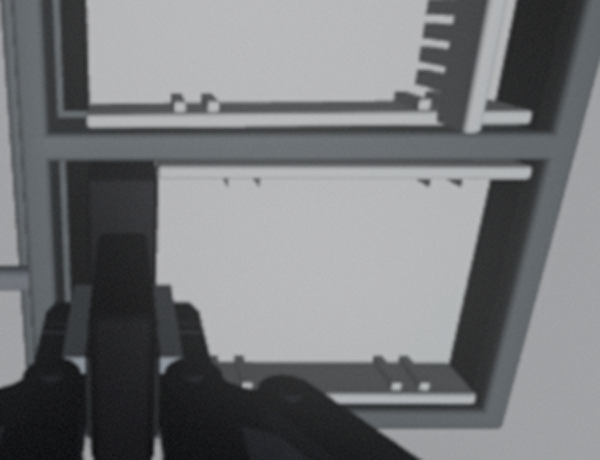

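```bash
python3 -m handwheel '[[0,0,-0.0005,0,0,0,0],[0,0.0005,-0.001,0,0,0,0],[0,0.001,-0.001,0,0,0,0],[0,0.001,-0.001,0,0,0,0]]'
python3 - <<'E'
from m import *
t=toolT();print(S(t[:3,3]))
for f in ['w4','w6',None]:
    if f: z=np.load(f+'.npz'); T,d=z['T'],z['d']
    else: T,im,d=snap('wrist')
    q=S(cloud('wrist',d,T))[d>0]
    print(f)
    for y0 in (-8,-46,-82):
        s=q[abs(q[:,1]-y0)<2.5]; print(y0,[(x,len(v),np.percentile(v,[10,50,90]).round().tolist()) for x in range(52,76,2) for v in [s[(s[:,0]>=x)&(s[:,0]<x+2)][:,2]] if len(v)])
E
```

```text
time: 21.88
tcp_pos: [445.9, -103.3, 42.5]
ee_rot: [-3.134, 0.001, 1.391]
contact_force: [-9.9, -0.7, -1.7]
grip_width: 13.4
gripper_force: 59.1
[-48.27484872 -45.60191098  42.51969233]
w4
-8 [(52, 11, [21.0, 29.0, 35.0]), (54, 8, [22.0, 32.0, 35.0]), (56, 7, [24.0, 34.0, 35.0]), (58, 8, [23.0, 31.0, 35.0]), (60, 9, [23.0, 34.0, 36.0]), (62, 9, [14.0, 24.0, 34.0]), (64, 2, [32.0, 32.0, 33.0]), (66, 5, [31.0, 32.0, 33.0]), (68, 5, [32.0, 34.0, 36.0]), (70, 6, [34.0, 34.0, 36.0]), (72, 6, [34.0, 35.0, 35.0]), (74, 6, [35.0, 35.0, 36.0])]
-46 [(52, 3, [17.0, 17.0, 18.0]), (54, 4, [18.0, 18.0, 18.0]), (56, 5, [17.0, 18.0, 19.0]), (58, 5, [17.0, 17.0, 19.0]), (60, 5, [17.0, 18.0, 19.0]), (62, 5, [12.0, 13.0, 17.0]), (64, 2, [31.0, 31.0, 32.0]), (66, 5, [31.0, 32.0, 34.0]), (68, 4, [32.0, 35.0, 35.0]), (70, 5, [34.0, 35.0, 36.0]), (72, 5, [34.0, 35.0, 35.0]), (74, 7, [35.0, 35.0, 37.0])]
-82 [(52, 3, [34.0, 34.0, 35.0]), (54, 2, [34.0, 35.0, 36.0]), (56, 1, [35.0, 35.0, 35.0]), (58, 1, [35.0, 35.0, 35.0]), (60, 4, [18.0, 26.0, 35.0]), (62, 5, [12.0, 13.0, 16.0]), (64, 1, [32.0, 32.0, 32.0]
[... 1642 characters left out ...]
0]), (54, 25, [17.0, 18.0, 19.0]), (56, 18, [17.0, 18.0, 19.0]), (58, 16, [17.0, 18.0, 18.0]), (60, 25, [17.0, 18.0, 19.0]), (62, 23, [17.0, 18.0, 19.0]), (64, 101, [18.0, 25.0, 31.0]), (66, 50, [19.0, 31.0, 32.0]), (68, 48, [32.0, 33.0, 35.0]), (70, 26, [34.0, 35.0, 35.0]), (72, 25, [34.0, 35.0, 36.0]), (74, 20, [34.0, 35.0, 35.0])]
-82 [(52, 41, [18.0, 31.0, 35.0]), (54, 67, [18.0, 27.0, 35.0]), (56, 68, [18.0, 27.0, 35.0]), (58, 70, [18.0, 27.0, 35.0]), (60, 63, [18.0, 29.0, 35.0]), (62, 68, [18.0, 27.0, 35.0]), (64, 83, [18.0, 27.0, 34.0]), (66, 27, [17.0, 28.0, 32.0]), (68, 48, [31.0, 33.0, 35.0]), (70, 16, [34.0, 35.0, 35.0]), (72, 23, [34.0, 35.0, 35.0]), (74, 20, [35.0, 35.0, 35.0])]
```

The tray's far end meets the lining (x≈66 in my frame) on both sides, with a 10 N push and almost no vertical load. I'll let it settle and hand in.

```bash
python3 -m handwheel '[[0,0.0003,0.0003,0,0,0,0],[0,0.0003,0.0003,0,0,0,0],[0,0.0003,0.0003,0,0,0,0],[0,0.0003,0.0003,0,0,0,0],[0,0.0003,0.0003,0,0,0,0],[0,0.0003,0.0003,0,0,0,0]]'
python3 -c "
from m import *
print(S(toolT()[:3,3]),r.close_job())"
```

```text
time: 22.68
tcp_pos: [445.9, -103.3, 42.5]
ee_rot: [-3.133, 0.001, 1.391]
contact_force: [-10.8, -0.3, 2.2]
grip_width: 13.3
gripper_force: 59.8
the job is handed in; nothing more can be done
[-48.24317918 -45.62446859  42.47273346] None
```

The job is handed in at 22.7 s, with no verdict returned: the lens is swung about 290 mm clear of the stand, and the bar is still gripped upright about 1 mm above the floor of the short tray's bay, holding that tray flush on the far wall with about 11 N.

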